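Fit the shelf plate into the incubation basin and load a staining jar

ROBOT

A 6-joint arm with a two-finger parallel gripper is mounted at the origin on the work surface. World frame = base frame: x ahead of the robot, y to its left, z up, the work surface at z = 0. Lengths are in m, angles in rad, forces in N, time in s.
With the tool pointing down it reaches from about 0.225 to 0.725 m from the base axis. Payload 3.1 kg.
Tool frame: the origin (TCP) lies midway between the tips of the shut fingers; the grasp point (between the pads) lies 19 mm behind it (bot.grasp_offset is the distance from the TCP to the grasp point, in m); x points along the fingers, y is the direction in which the jaws open and shut, and the axes are right-handed (so a half turn about x gives the same grasp; the last joint's range is limited). The gripper opens to 85 mm and grips with 20 to 120 N. Pads are 22 mm wide; open, the fingers measure 114 mm over their backs; the gripper's body (76 mm by 85 mm) begins 54 mm behind the grasp point. The pads swing forward as they close: fully open they stand 13 mm farther back than shut.
Start: joints at [1.142, 0.048, 0.099, 1.622, 0, 1.443], TCP at [0.156, 0.501, 0.205] pointing down, gripper open.
Joint ranges: [-2.91, 2.91], [-0.99, 1.94], [-1.21, 1.42], [-2.12, 2.29], [-1.49, 1.47], [-3.14, 3.14]. Speed limits (rad/s): [2.79, 2.79, 3.14, 3.14, 3.14, 3.14].

INTERFACE

Orientations are given as a unit quaternion [x, y, z, w].
In Python, from rig import read_state, optics, bot gives the robot as it stands.
- The arm moves only by the tool step_arm, never from a script. Its argument "commands" is a list of rows, each an object of numbers: "tx", "ty", "tz": the shift along the world's x, y, z in mm; "spin": the turn about the world's z in rad; "gripper": the closure in counts, from 0 (fully open) to 255 (shut). In form: [{"tx": .., "ty": .., "tz": .., "spin": .., "gripper": ..}, ...]. A call has 1 to 20 rows; each row shifts and turns the pose as measured when the row begins; what a row does not reach is not made up. A row lasts 1/10 s, in which the tool goes at most 50 mm and 8.59 degrees, less where a joint would pass 70% of its speed; a pose out of reach is approached as far as the arm can. A call with a gripper value outside its range is refused whole. The fingers move at their own pace and stop on an object; "force" is the grip in N (left out, the last holds). Time passes only in rows, so rows that do not move let the fingers close. It gives the time, the measured TCP pose, the force and the opening at its end, in the units of the state.
- read_state(): the state, without advancing time (a new reading comes with each control period).
- optics.snapshot(name): name is "side" or "top" or "wrist"; returns (picture, depth): 480x640x3 uint8, blue, green, red; 480x640 float32, m along the optical axis (not along the pixel's ray), 0 where there is no reading.
- optics.camera_params(name): a dict with "camera_matrix" (3x3 intrinsics, pixels), "xyz" and "orientation" of the camera in the world; the wrist camera has in their place "T_tool_cam" (4x4, takes a point from camera to tool coordinates, whose origin is the TCP and whose axes are the tool frame's). Camera axes: x right, y up, looking along -z (the intrinsics and any distortion apply to the point x, -y, -z); pixel columns grow to the right and rows downward; lengths in m; the calibration is good to about 2 mm. A picture is of the moment at which its call begins: read the wrist's pose just before it. camera_params takes no time and is no camera call.
- bot.sign_off(): hands the job in, once; it reports no verdict.
The state is a dict: "time_s": time; "q": joint angles; "joint_vel": joint speeds; "effort": joint torques, N m; "tool_pos": TCP position; "tool_rot": TCP orientation; "force": force on the tool from outside, world axes, zero at the start; "ft_torque": the same for the moment, N m; "width": finger opening in m.
Only numpy, scipy, OpenCV 4.12 (cv2) and the standard library are available. Lean on these libraries where they do the work, as an engineer would, in place of code of your own. Each camera call takes 0.05 s, during which the arm holds its last target. There are 200 camera calls.

TASK

Fit the blue shelf plate into the grey basin: it is longer than the opening between the two orange lips, so tilt one end in under a lip first, then settle the plate flat on the ledges, handle up and centred so that both ends lie under the lips, and let go of it. Then stand the blue-capped jar upright on the plate beside the handle. Lower both into place rather than dropping them, keep the jar upright, and leave the other glassware and dishes where they are.

Things in the scene. Friction and masses are not known exactly. Their poses are not given: they have to be found in the camera images.
- basin: Grey open basin fixed to the bench, outside 240 (x) x 134 (y) x 79 mm, walls 6 mm, inside 228 x 122 mm. Origin: centre of its underside, on the bench; x along its length, within 0.4 rad of straight ahead of the robot; z up. Steel ledges inside have their tops at 45 mm; those along the long sides reach 16 mm in over the full length. The well between them has its floor at 6 mm. Both ends are alike.
- lip_far (a point): Middle of the inner top edge of the orange lip at the basin's +x end: basin frame x = 80, z = 79 mm. The lip is 6 mm thick (underside at 73 mm), spans the full width and roofs the end ledge, leaving a space under it from x = 80 to the end wall at x = 114 mm.
- lip_near (a point): The same point of the like orange lip at the basin's -x end: basin frame x = -80, z = 79 mm, end wall at x = -114 mm. The opening between the lips is thus 160 mm long.
- plate: Blue plate with white dots, 180 (x) x 110 (y) x 6 mm, about 0.3 kg, loose, at first flat on the bench. Origin: centre of its underside, x along its length, at first within 0.4 rad of straight ahead; z up. Black upright handle at its centre, 14 (x) x 40 (y) mm, reaching 66 mm above the origin: pinch it across the 14 mm. Ends alike. Fitted, its origin is 45 mm above the basin's, each end 10 mm under a lip.
- jar: Glass staining jar with a BLUE cap, 90 mm tall, about 0.15 kg, loose, upright. Body 38 mm across up to 68 mm, cap 44 mm across from 68 to 90 mm. Origin at the centre of its underside, z up. It starts to the far left or far right and changes places with the red-capped jar.
- red_jar: The same jar with a RED cap; leave it. Origin at the centre of its underside.
- amber_bottle: Amber bottle, 64 mm across, 150 mm tall, behind the work area; leave it. Origin at the centre of its underside.
- beaker: Glass beaker, 72 mm across, 95 mm tall, behind the work area; leave it. Origin at the centre of its underside.
- dishes: Stack of culture dishes, 84 mm across, 38 mm tall, left of the work area; leave it. Origin at the centre of its underside.
Mind the look-alikes: they are no part of the job. Leave any turquoise look-alike of the jar alone.

How it is judged:
By the outcome, as a careful person would: the job done as asked, in the order asked, and still so for the second after the job is handed in, with the robot touching nothing.
It also fails if it takes over 67 s, if anything falls off the work surface, if the arm or the gripper's body presses on something with over 40 N, if the wrist force passes 120 N, or if a joint passes its speed limit or range.

## Working session

There is one attempt and no reset: what is moved stays moved. The work goes in short steps, Python scripts to look and compute and a tool call to move; the robot and the scene stay as the last step left them, time stands still between calls to the robot, and variables do not carry over. Pictures are saved under pics/ and viewed, about 8 in all and at most 12, crops included, and the job is handed in when it is done.

Besides the shell and the picture viewer there is one more tool, called as a command line: name --argument value ..., lists and objects as JSON in quotes. step_arm: Moves the arm, as the interface text tells. Its arguments: {"type":"object","properties":{"commands":{"type":"array"},"force":{"type":"number"}},"required":["commands"]}

```bash
ls; mkdir -p pics; cat > h.py <<'E'
import numpy as np, cv2
from rig import read_state, optics, bot
from scipy.spatial.transform import Rotation as R
def cam(name, st=None):
    p=optics.camera_params(name); K=np.array(p["camera_matrix"])
    if "T_tool_cam" in p:
        T=np.eye(4);T[:3,:3]=R.from_quat(st["tool_rot"]).as_matrix();T[:3,3]=st["tool_pos"];T=T@np.array(p["T_tool_cam"])
    else:
        T=np.eye(4);T[:3,:3]=R.from_quat(p["orientation"]).as_matrix();T[:3,3]=p["xyz"]
    d=p.get("distortion",p.get("dist_coeffs"))
    return K,T,d
def rays(c,uv):
    K,T,d=c; uv=np.asarray(uv,float).reshape(-1,1,2)
    n=cv2.undistortPoints(uv,K,None if d is None else np.array(d,float)).reshape(-1,2)
    v=np.c_[n[:,0],-n[:,1],-np.ones(len(n))]
    return T[:3,3],v@T[:3,:3].T
def onplane(c,uv,z):
    o,v=rays(c,uv); return o+v*((z-o[2])/v[:,2])[:,None]
def cloud(c,depth,mask):
    r,cc=np.nonzero(mask&(depth>0)); o,v=rays(c,np.c_[cc,r]); return o+v*depth[r,cc][:,None]
E
python3 - <<'E'
from h import *
for n in ("top","side"):
    im,d=optics.snapshot(n); np.savez(f"{n}0.npz",im=im,d=d); cv2.imwrite(f"pics/{n}0.png",im)
    print(n,optics.camera_params(n), (d>0).mean())
print(optics.camera_params("wrist").keys())
E
```

```text
pics
top {'camera_matrix': array([[512.476108  ,   0.        , 325.2652909 ],
       [  0.        , 512.476108  , 244.17665705],
       [  0.        ,   0.        ,   1.        ]]), 'xyz': array([ 0.49458068, -0.00180279,  1.42276096]), 'orientation': array([-0.02633152,  0.02799064,  0.7170525 , -0.69595897])} 0.9959733072916667
side {'camera_matrix': array([[588.3806855 ,   0.        , 321.24019266],
       [  0.        , 588.3806855 , 230.59880339],
       [  0.        ,   0.        ,   1.        ]]), 'xyz': array([0.49252187, 0.98075381, 1.13547968]), 'orientation': array([-0.02506377,  0.36235874,  0.92944674, -0.0647821 ])} 0.995947265625
dict_keys(['camera_matrix', 'T_tool_cam'])
```

View pics/top0.png

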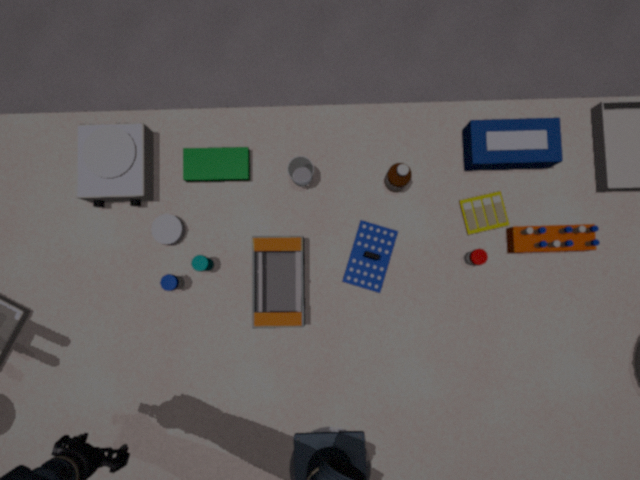

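View pics/side0.png

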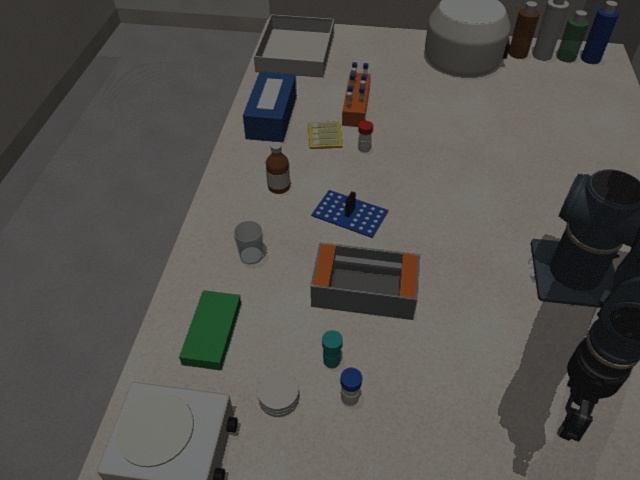

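Top view (up is +x, left is +y): basin (278,282), plate (371,256) with its handle at (371,255). Jar candidates in the top view are blue cap (170,283), turquoise (202,263) and red (478,257). The pure-blue cap with a clear body fits; turquoise is the look-alike. I'll measure and crop to confirm.

```bash
python3 - <<'E'
from h import *
f=np.load("top0.npz");im,d=f["im"],f["d"];c=cam("top")
hsv=cv2.cvtColor(im,cv2.COLOR_BGR2HSV)
def box(u0,v0,u1,v1):
    m=np.zeros(d.shape,bool);m[v0:v1,u0:u1]=1;return m
def hue(a,b,s=120,v=40): return (hsv[...,0]>=a)&(hsv[...,0]<=b)&(hsv[...,1]>s)&(hsv[...,2]>v)
# jar cap, z .09
for n,b in (("jar",(155,270,185,295)),("turq",(190,250,215,275))):
    m=(hue(80,130)&box(*b)); P=cloud(c,d,m); t=P[P[:,2]>np.percentile(P[:,2],60)-.006]
    mm=m.astype(np.uint8); cn=max(cv2.findContours(mm,0,1)[0],key=cv2.contourArea); (u,v),r=cv2.minEnclosingCircle(cn)
    print(n,"hue",np.median(hsv[...,0][m]),(u,v,r),onplane(c,[(u,v)],.09).round(4),"cloud top",((t.max(0)+t.min(0))/2).round(4))
# plate
m=hue(95,130)&box(335,215,405,300); cn=max(cv2.findContours(m.astype(np.uint8),0,1)[0],key=cv2.contourArea)
q=cv2.boxPoints(cv2.minAreaRect(cn)); W=onplane(c,q,.006); print("plate",W.mean(0).round(4)); 
for i in range(2):
    e=W[i+1]-W[i]; print(np.linalg.norm(e).round(4),np.arctan2(e[1],e[0]).round(3))
hm=(hsv[...,2]<35)&box(355,240,385,270); P=cloud(c,d,hm&(d>0)); t=P[P[:,2]>.05]; print("handle top",t.mean(0).round(4),len(t))
# lips
m=hue(5,20)&box(245,228,312,335); L=[]
for cn in sorted(cv2.findContours(m.astype(np.uint8),0,1)[0],key=cv2.contourArea)[-2:]:
    W=onplane(c,cv2.boxPoints(cv2.minAreaRect(cn)),.079); L.append(W.mean(0))
    e=[W[1]-W[0],W[2]-W[1]]; print("lip",W.mean(0).round(4),[(np.linalg.norm(x).round(4),np.arctan2(x[1],x[0]).round(3)) for x in e])
L=sorted(L,key=lambda p:p[0]); e=L[1]-L[0]; print("basin",((L[0]+L[1])/2).round(4),"yaw",np.arctan2(e[1],e[0]).round(3),np.linalg.norm(e[:2]))
Pb=cloud(c,d,box(258,240,300,325)); 
s=np.load("side0.npz")["im"]
cv2.imwrite("pics/crop.png",cv2.resize(s[310:420,240:400],None,fx=5,fy=5,interpolation=2))
print({k:v for k,v in read_state().items() if k in("time_s","tool_pos","tool_rot","q","width","force")})
print(optics.camera_params("wrist"))
E
```

```text
jar hue 109.0 (169.0, 282.0, 8.24631118774414) [[0.5109 0.4014 0.09  ]] cloud top [0.5109 0.4025 0.0908]
turq hue 90.0 (200.0, 263.0, 8.24631118774414) [[0.5578 0.3206 0.09  ]] cloud top [0.5579 0.3215 0.0904]
plate [ 0.5672 -0.1293  0.006 ]
0.1759 -0.324
0.1069 -1.894
handle top [ 0.5656 -0.1275  0.065 ] 63
lip [0.6015 0.1214 0.079 ] [(np.float64(0.1238), np.float64(-1.577)), (np.float64(0.0359), np.float64(3.139))]
lip [0.4079 0.1234 0.079 ] [(np.float64(0.1223), np.float64(-1.601)), (np.float64(0.0335), np.float64(3.115))]
basin [0.5047 0.1224 0.079 ] yaw -0.011 0.19359580543181046
{'time_s': 0.1, 'q': array([1.14218623e+00, 4.86944346e-02, 9.77082133e-02, 1.62199757e+00,
       1.13987698e-05, 1.44295194e+00]), 'tool_pos': array([0.15530165, 0.50085202, 0.20420184]), 'tool_rot': array([ 0.10519379,  0.69934209, -0.10667887,  0.69890952]), 'force': array([ 0.2888273 , -0.32693195, -0.45298125]), 'width': 0.08525782879583822}
{'camera_matrix': array([[358.15706418,   0.        , 317.57403703],
       [  0.        , 358.15706418, 238.29349632],
       [  0.        ,   0.        ,   1.        ]]), 'T_tool_cam': array([[-5.95302625e-04,  2.96211826e-01, -9.55122086e-01,
        -1.69721016e-01],
       [ 9.99999802e-01,  3.69433736e-04, -5.08701320e-04,
         2.21364806e-07],
       [ 2.02170974e-04, -9.55122201e-01, -2.96211987e-01,
        -7.65946897e-02],
       [ 0.00000000e+00,  0.00000000e+00,  0.00000000e+00,
         1.00000000e+00]])}
```

View pics/crop.png

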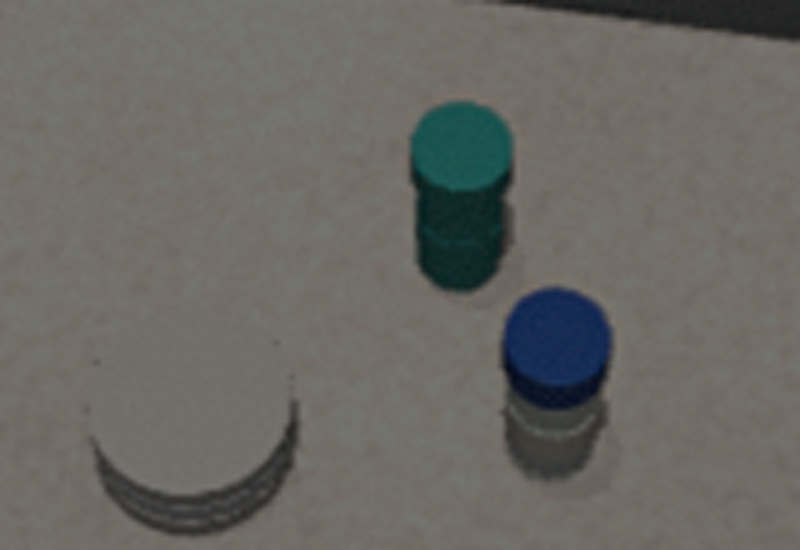

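Blue cap with clear glass body sits at crop (555,345): that is the jar. The turquoise one at (460,150) is all turquoise. Next, the moves.

```bash
cat >> h.py <<'E'
def where():
    s=read_state(); M=R.from_quat(s["tool_rot"]).as_matrix()
    print("t",round(s["time_s"],2),"tcp",np.round(s["tool_pos"],4),"ax",M[:,0].round(3),"y-yaw",round(np.arctan2(M[1,1],M[0,1]),3),"w",round(s["width"],4),"F",np.round(s["force"],1),"q",np.round(s["q"],2)); return s
E
python3 -c "
from h import *
where()"
```

```text
t 0.1 tcp [0.1553 0.5009 0.2042] ax [-0.001 -0.002 -1.   ] y-yaw 1.27 w 0.0853 F [ 0.3 -0.3 -0.5] q [1.14 0.05 0.1  1.62 0.   1.44]
```

step_arm --commands '[{"tx": 23, "ty": -35, "gripper": 0}, {"tx": 23, "ty": -35}, {"tx": 23, "ty": -35}, {"tx": 23, "ty": -35}, {"tx": 23, "ty": -35}, {"tx": 23, "ty": -35}, {"tx": 23, "ty": -35}, {"tx": 23, "ty": -35}, {"tx": 23, "ty": -35}, {"tx": 23, "ty": -35}, {"tx": 23, "ty": -35}, {"tx": 23, "ty": -35}, {"tx": 23, "ty": -35}, {"tx": 23, "ty": -35}, {"tx": 23, "ty": -35}, {"tx": 23, "ty": -35}, {"tx": 15, "ty": -25}, {"tx": 0}]' --force 25

```text
validation failed for argument at $.co...
```

step_arm --commands '[{"tx": 23, "ty": -35, "tz": 0, "spin": 0, "gripper": 0}, {"tx": 23, "ty": -35, "tz": 0, "spin": 0, "gripper": 0}, {"tx": 23, "ty": -35, "tz": 0, "spin": 0, "gripper": 0}, {"tx": 23, "ty": -35, "tz": 0, "spin": 0, "gripper": 0}, {"tx": 23, "ty": -35, "tz": 0, "spin": 0, "gripper": 0}, {"tx": 23, "ty": -35, "tz": 0, "spin": 0, "gripper": 0}, {"tx": 23, "ty": -35, "tz": 0, "spin": 0, "gripper": 0}, {"tx": 23, "ty": -35, "tz": 0, "spin": 0, "gripper": 0}, {"tx": 23, "ty": -35, "tz": 0, "spin": 0, "gripper": 0}, {"tx": 23, "ty": -35, "tz": 0, "spin": 0, "gripper": 0}, {"tx": 23, "ty": -35, "tz": 0, "spin": 0, "gripper": 0}, {"tx": 23, "ty": -35, "tz": 0, "spin": 0, "gripper": 0}, {"tx": 23, "ty": -35, "tz": 0, "spin": 0, "gripper": 0}, {"tx": 23, "ty": -35, "tz": 0, "spin": 0, "gripper": 0}, {"tx": 23, "ty": -35, "tz": 0, "spin": 0, "gripper": 0}, {"tx": 23, "ty": -35, "tz": 0, "spin": 0, "gripper": 0}, {"tx": 15, "ty": -25, "tz": 0, "spin": 0, "gripper": 0}, {"tx": 0, "ty": 0, "tz": 0, "spin": 0, "gripper": 0}]' --force 25

```text
time_s: 1.9
tool_pos: [0.5428, -0.1116, 0.1909]
tool_rot: [0.102, 0.704, -0.107, 0.695]
force: [0.1, -0.1, -0.2]
width: 0.0855
```

```bash
python3 - <<'E'
from h import *
s=where(); im,d=optics.snapshot("wrist"); c=cam("wrist",s); np.savez("w1.npz",im=im,d=d)
cv2.imwrite("pics/w1.png",im)
hsv=cv2.cvtColor(im,cv2.COLOR_BGR2HSV)
full=np.ones(d.shape,bool); P=cloud(c,d,full)
pl=(np.hypot(P[:,0]-.566,P[:,1]+.128)<.035)&(P[:,2]>.058)&(P[:,2]<.072)
t=P[pl]; print("handle top",len(t)); 
if len(t)>20:
    r=cv2.minAreaRect(t[:,:2].astype(np.float32)*1000); print(r, t.mean(0))
m=(hsv[...,0]>95)&(hsv[...,0]<130)&(hsv[...,1]>100); B=cloud(c,d,m); B=B[(B[:,2]<.02)&(np.hypot(B[:,0]-.566,B[:,1]+.128)<.12)]
print(len(B),B[:,2].mean(),cv2.minAreaRect(B[:,:2].astype(np.float32)*1000))
E
```

```text
t 1.9 tcp [ 0.5428 -0.1116  0.1909] ax [-0.013 -0.005 -1.   ] y-yaw 1.275 w 0.0855 F [ 0.1 -0.1 -0.2] q [-0.32  0.14  0.16  1.61 -0.01 -0.02]
handle top 795
((567.0748291015625, -128.288818359375), (39.80809783935547, 14.512253761291504), 71.15724182128906) [ 0.56594833 -0.1277696   0.06620651]
14210 0.007174649489311162 ((567.112548828125, -127.88853454589844), (109.64108276367188, 179.2356719970703), 71.41171264648438)
```

View pics/w1.png

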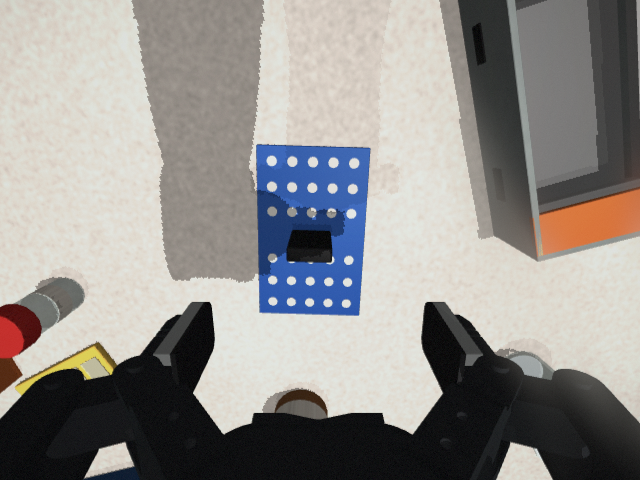

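Wrist view shows the plate square with its handle at (310,245), centred between the fingers, basin at right. I'll align and descend, pinching across the 40 mm so that the plate can pitch in the pads.

step_arm --commands '[{"tx": 12, "ty": -8, "tz": -10, "spin": -0.03, "gripper": 0}, {"tx": 12, "ty": -8, "tz": -30, "spin": 0, "gripper": 0}, {"tx": 0, "ty": 0, "tz": -40, "spin": 0, "gripper": 0}, {"tx": 0, "ty": 0, "tz": -30, "spin": 0, "gripper": 0}, {"tx": 0, "ty": 0, "tz": 0, "spin": 0, "gripper": 0}]'

```text
time_s: 2.45
tool_pos: [0.5642, -0.121, 0.0791]
tool_rot: [0.112, 0.703, -0.115, 0.693]
force: [-0.1, 0.3, -0.8]
width: 0.0854
```

```bash
python3 -c "
from h import *
where()"
```

```text
t 2.45 tcp [ 0.5642 -0.121   0.0791] ax [-0.014 -0.001 -1.   ] y-yaw 1.249 w 0.0854 F [-0.1  0.3 -0.8] q [-0.32  0.21  0.02  1.4  -0.01 -0.  ]
```

step_arm --commands '[{"tx": 3, "ty": -5, "tz": -10, "spin": 0, "gripper": 0}, {"tx": 1, "ty": -3, "tz": -20, "spin": 0, "gripper": 0}, {"tx": 0, "ty": 0, "tz": -18, "spin": 0, "gripper": 0}, {"tx": 0, "ty": -1, "tz": -8, "spin": 0, "gripper": 0}, {"tx": 0, "ty": 0, "tz": 0, "spin": 0, "gripper": 0}]'

```text
time_s: 2.95
tool_pos: [0.5719, -0.1292, 0.0285]
tool_rot: [0.11, 0.7, -0.114, 0.697]
force: [-0.7, -0.3, 0.1]
width: 0.0855
```

```bash
python3 -c "
from h import *
where()"
```

```text
t 2.95 tcp [ 0.5719 -0.1292  0.0285] ax [-0.005 -0.004 -1.   ] y-yaw 1.253 w 0.0855 F [-0.7 -0.3  0.1] q [-0.33  0.24 -0.04  1.29 -0.01 -0.02]
```

step_arm --commands '[{"tx": -5, "ty": 1, "tz": -1, "spin": 0, "gripper": 0}, {"tx": 0, "ty": 0, "tz": 0, "spin": 0, "gripper": 255}, {"tx": 0, "ty": 0, "tz": 0, "spin": 0, "gripper": 255}, {"tx": 0, "ty": 0, "tz": 0, "spin": 0, "gripper": 255}, {"tx": 0, "ty": 0, "tz": 0, "spin": 0, "gripper": 255}, {"tx": 0, "ty": 0, "tz": 0, "spin": 0, "gripper": 255}, {"tx": 0, "ty": 0, "tz": 0, "spin": 0, "gripper": 255}, {"tx": 0, "ty": 0, "tz": 0, "spin": 0, "gripper": 255}]' --force 25

```text
time_s: 3.75
tool_pos: [0.5699, -0.1291, 0.033]
tool_rot: [0.11, 0.697, -0.114, 0.7]
force: [-0.1, 0.8, 0.8]
width: 0.0391
```

```bash
python3 -c "
from h import *
where()"
```

```text
t 3.75 tcp [ 0.5699 -0.1291  0.033 ] ax [ 0.003 -0.007 -1.   ] y-yaw 1.253 w 0.0391 F [-0.1  0.8  0.8] q [-0.33  0.23 -0.05  1.29 -0.01 -0.02]
```

step_arm --commands '[{"tx": 0, "ty": 0, "tz": 10, "spin": 0, "gripper": 255}, {"tx": 0, "ty": 0, "tz": 20, "spin": 0, "gripper": 255}, {"tx": 0, "ty": 0, "tz": 30, "spin": 0, "gripper": 255}, {"tx": 0, "ty": 0, "tz": 35, "spin": 0, "gripper": 255}, {"tx": 0, "ty": 0, "tz": 35, "spin": 0, "gripper": 255}, {"tx": 0, "ty": 10, "tz": 30, "spin": 0.05, "gripper": 255}, {"tx": 0, "ty": 20, "tz": 10, "spin": 0.05, "gripper": 255}, {"tx": 0, "ty": 20, "tz": 0, "spin": 0.05, "gripper": 255}, {"tx": 0, "ty": 20, "tz": 0, "spin": 0.05, "gripper": 255}, {"tx": 0, "ty": 10, "tz": 0, "spin": 0.05, "gripper": 255}, {"tx": 0, "ty": 0, "tz": 0, "spin": 0, "gripper": 255}]'

```text
time_s: 4.85
tool_pos: [0.5617, -0.044, 0.2056]
tool_rot: [0.02, 0.711, -0.023, 0.703]
force: [-0.1, 0.3, -3.4]
width: 0.0389
```

```bash
python3 - <<'E'
from h import *
s=where(); im,d=optics.snapshot("wrist"); c=cam("wrist",s); np.savez("w2.npz",im=im,d=d)
cv2.imwrite("pics/w2.png",im)
def lips(im,d,c,n):
    hsv=cv2.cvtColor(im,cv2.COLOR_BGR2HSV)
    m=(hsv[...,0]>=5)&(hsv[...,0]<=20)&(hsv[...,1]>120)&(hsv[...,2]>40)
    P=cloud(c,d,m); P=P[(abs(P[:,2]-.079)<.008)&(np.hypot(P[:,0]-.505,P[:,1]-.122)<.15)]
    print(n,len(P),P[:,2].mean() if len(P) else 0)
    for nm,k in (("near",P[:,0]<.505),("far",P[:,0]>.505)):
        if k.sum()>30: print(nm,k.sum(),cv2.minAreaRect(P[k][:,:2].astype(np.float32)*1000))
    if len(P)>50: print("all",cv2.minAreaRect(P[:,:2].astype(np.float32)*1000))
lips(im,d,c,"w2")
f=np.load("w1.npz"); s1=dict(tool_pos=[.5428,-.1116,.1909],tool_rot=[.102,.704,-.107,.695]); lips(f["im"],f["d"],cam("wrist",s1),"w1")
f=np.load("top0.npz"); lips(f["im"],f["d"],cam("top"),"top")
f=np.load("side0.npz"); lips(f["im"],f["d"],cam("side"),"side")
E
```

```text
t 4.85 tcp [ 0.5617 -0.044   0.2056] ax [-0.012 -0.004 -1.   ] y-yaw 1.511 w 0.0389 F [-0.1  0.3 -3.4] q [-0.19  0.16  0.22  1.64 -0.01 -0.13]
w2 11456 0.08018191504986721
near 5525 ((416.23822021484375, 123.8990478515625), (134.36651611328125, 21.865842819213867), 86.86799621582031)
far 5931 ((602.5130004882812, 121.162109375), (134.775634765625, 36.62405776977539), 89.1705322265625)
all ((511.872802734375, 122.69305419921875), (134.77024841308594, 218.179931640625), 89.02833557128906)
w1 4282 0.08022589672061574
far 4282 ((602.0961303710938, 96.70527648925781), (84.91796875, 36.11199188232422), 89.09691619873047)
all ((602.0961303710938, 96.70527648925781), (84.91796875, 36.11199188232422), 89.09691619873047)
top 1255 0.07870746629310818
near 634 ((407.65185546875, 123.66600799560547), (122.88643646240234, 34.19921875), 88.4953842163086)
far 621 ((602.048828125, 121.52751159667969), (123.84815216064453, 35.25984573364258), 89.585205078125)
all ((504.7209167480469, 122.45806884765625), (123.84292602539062, 230.15509033203125), 89.46839141845703)
side 1311 0.07760630470064768
near 666 ((410.0940246582031, 124.57867431640625), (135.88980102539062, 35.55385208129883), 89.842529296875)
far 645 ((605.10693359375, 123.04551696777344), (132.3221893310547, 36.74966812133789), 88.25460815429688)
all ((508.42889404296875, 123.018798828125), (135.73135375976562, 231.47482299804688), 89.13872528076172)
```

View pics/w2.png

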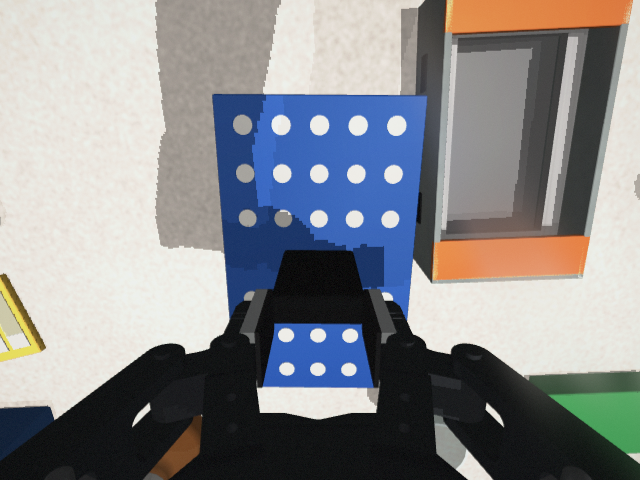

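```bash
cat >> h.py <<'E'
def plate(im,d,c,tcp,half=.14):
    hsv=cv2.cvtColor(im,cv2.COLOR_BGR2HSV); m=(hsv[...,0]>95)&(hsv[...,0]<130)&(hsv[...,1]>90)
    P=cloud(c,d,m); P=P[(np.hypot(P[:,0]-tcp[0],P[:,1]-tcp[1])<half)&(P[:,2]<tcp[2]+.03)&(P[:,2]>tcp[2]-.1)]
    A=np.c_[P[:,:2]-tcp[:2],np.ones(len(P))]
    for _ in range(3):
        x=np.linalg.lstsq(A,P[:,2],rcond=None)[0]; k=abs(A@x-P[:,2])<.004; A,P=A[k],P[k]
    r=cv2.minAreaRect(P[:,:2].astype(np.float32)*1000)
    print("plate n",len(P),"slope x,y",x[:2].round(3),"top z at tcp",x[2].round(4),"rect",r,"x range",P[:,0].min().round(4),P[:,0].max().round(4))
E
python3 - <<'E'
from h import *
f=np.load("w2.npz"); s=read_state(); plate(f["im"],f["d"],cam("wrist",s),s["tool_pos"])
E
```

```text
plate n 37044 slope x,y [-0.017  0.002] top z at tcp 0.1796 rect ((558.6870727539062, -43.9636344909668), (110.40190887451172, 179.98965454101562), 86.07127380371094) x range 0.4655 0.6505
```

Plate is held level, grip 3 mm off its centre. Moving over the basin.

step_arm --commands '[{"tx": -7, "ty": 20, "tz": 0, "spin": 0.02, "gripper": 255}, {"tx": -12, "ty": 30, "tz": 0, "spin": 0.02, "gripper": 255}, {"tx": -12, "ty": 30, "tz": 0, "spin": 0.013, "gripper": 255}, {"tx": -12, "ty": 30, "tz": 0, "spin": 0, "gripper": 255}, {"tx": -12, "ty": 30, "tz": -10, "spin": 0, "gripper": 255}, {"tx": -10, "ty": 22, "tz": -20, "spin": 0, "gripper": 255}, {"tx": 0, "ty": 5, "tz": -20, "spin": 0, "gripper": 255}, {"tx": 0, "ty": 0, "tz": -15, "spin": 0, "gripper": 255}, {"tx": 0, "ty": 0, "tz": 0, "spin": 0, "gripper": 255}, {"tx": 0, "ty": 0, "tz": 0, "spin": 0, "gripper": 255}]'

```text
time_s: 5.9
tool_pos: [0.4932, 0.1193, 0.1362]
tool_rot: [0.006, 0.713, -0.013, 0.701]
force: [-0.6, 0.3, -3.5]
width: 0.0387
```

```bash
python3 - <<'E'
from h import *
s=where(); im,d=optics.snapshot("wrist"); plate(im,d,cam("wrist",s),s["tool_pos"])
E
```

```text
t 5.9 tcp [0.4932 0.1193 0.1362] ax [-0.016 -0.01  -1.   ] y-yaw 1.543 w 0.0387 F [-0.6  0.3 -3.5] q [ 0.11  0.02 -0.07  1.5  -0.01  0.14]
plate n 36974 slope x,y [-0.013 -0.003] top z at tcp 0.1104 rect ((490.5977478027344, 119.96756744384766), (110.39563751220703, 179.77676391601562), 88.02820587158203) x range 0.3991 0.581
```

step_arm --commands '[{"tx": 3, "ty": 3, "tz": -5, "spin": 0.02, "gripper": 255}, {"tx": 0, "ty": 0, "tz": -8, "spin": 0, "gripper": 255}, {"tx": 0, "ty": 0, "tz": -8, "spin": 0, "gripper": 255}, {"tx": 0, "ty": 0, "tz": -6, "spin": 0, "gripper": 255}, {"tx": 0, "ty": 0, "tz": -5, "spin": 0, "gripper": 255}, {"tx": 0, "ty": 0, "tz": -4, "spin": 0, "gripper": 255}, {"tx": 0, "ty": 0, "tz": 0, "spin": 0, "gripper": 255}]'

```text
time_s: 6.65
tool_pos: [0.5004, 0.1213, 0.113]
tool_rot: [-0.0, 0.708, -0.007, 0.706]
force: [0.3, -0.4, -4.7]
width: 0.0388
```

```bash
python3 - <<'E'
from h import *
s=where(); im,d=optics.snapshot("wrist"); plate(im,d,cam("wrist",s),s["tool_pos"])
E
```

```text
t 6.65 tcp [0.5004 0.1213 0.113 ] ax [-0.002 -0.01  -1.   ] y-yaw 1.562 w 0.0388 F [ 0.3 -0.4 -4.7] q [ 0.11  0.03 -0.11  1.44 -0.01  0.12]
plate n 37162 slope x,y [-0.007  0.004] top z at tcp 0.0873 rect ((497.7135314941406, 122.10791015625), (110.3638687133789, 179.96533203125), 89.14620971679688) x range 0.4071 0.5879
```

step_arm --commands '[{"tx": -6, "ty": 0, "tz": 1, "spin": 0, "gripper": 255}, {"tx": -2, "ty": 0, "tz": 0, "spin": 0, "gripper": 255}, {"tx": 0, "ty": 0, "tz": -4, "spin": 0, "gripper": 255}, {"tx": 0, "ty": 0, "tz": -4, "spin": 0, "gripper": 255}, {"tx": 0, "ty": 0, "tz": -4, "spin": 0, "gripper": 255}, {"tx": 0, "ty": 0, "tz": -4, "spin": 0, "gripper": 255}, {"tx": 0, "ty": 0, "tz": 0, "spin": 0, "gripper": 255}]'

```text
time_s: 7.4
tool_pos: [0.4995, 0.1212, 0.0998]
tool_rot: [0.0, 0.702, -0.007, 0.712]
force: [0.9, -0.4, -0.1]
width: 0.0389
```

```bash
python3 - <<'E'
from h import *
s=where(); im,d=optics.snapshot("wrist"); plate(im,d,cam("wrist",s),s["tool_pos"])
E
```

```text
t 7.4 tcp [0.4995 0.1212 0.0998] ax [ 0.014 -0.01  -1.   ] y-yaw 1.561 w 0.0389 F [ 0.9 -0.4 -0.1] q [ 0.12  0.01 -0.15  1.4  -0.01  0.12]
plate n 39687 slope x,y [-0.178  0.004] top z at tcp 0.0729 rect ((486.8213806152344, 122.05995178222656), (110.51567077636719, 178.39967346191406), 89.25534057617188) x range 0.3971 0.5758
```

Tilted 0.18 rad, far end down in the opening. Slide it in under the far lip.

step_arm --commands '[{"tx": 5, "ty": 0, "tz": 0, "spin": 0, "gripper": 255}, {"tx": 7, "ty": 0, "tz": 0, "spin": 0, "gripper": 255}, {"tx": 7, "ty": 0, "tz": 0, "spin": 0, "gripper": 255}, {"tx": 6, "ty": 0, "tz": 0, "spin": 0, "gripper": 255}, {"tx": 5, "ty": 0, "tz": 0, "spin": 0, "gripper": 255}, {"tx": 0, "ty": 0, "tz": 0, "spin": 0, "gripper": 255}]'

```text
time_s: 8.05
tool_pos: [0.5238, 0.1212, 0.0938]
tool_rot: [-0.0, 0.709, -0.007, 0.705]
force: [0.1, -0.0, -0.1]
width: 0.039
```

```bash
python3 - <<'E'
from h import *
s=where(); im,d=optics.snapshot("wrist"); plate(im,d,cam("wrist",s),s["tool_pos"])
im,d=optics.snapshot("side"); cv2.imwrite("pics/s3.png",cv2.resize(im[180:340,270:450],None,fx=4,fy=3.5,interpolation=2))
E
```

```text
t 8.05 tcp [0.5238 0.1212 0.0938] ax [-0.005 -0.01  -1.   ] y-yaw 1.562 w 0.039 F [ 0.1 -0.  -0.1] q [ 0.11  0.09 -0.07  1.41 -0.01  0.12]
plate n 39722 slope x,y [-0.196  0.004] top z at tcp 0.0668 rect ((510.556640625, 122.14305114746094), (110.5026626586914, 176.8262176513672), 89.37467956542969) x range 0.4217 0.5988
```

View pics/s3.png

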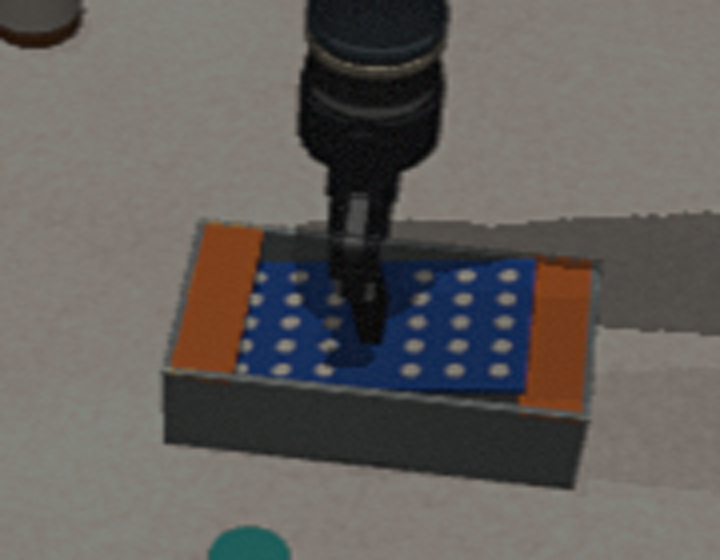

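Plate's far end (left, x≈250) is under the far lip and its near end still over the near lip (x≈530). About 9 mm more.

step_arm --commands '[{"tx": 5, "ty": 0, "tz": 2, "spin": 0, "gripper": 255}, {"tx": 5, "ty": 0, "tz": 2, "spin": 0, "gripper": 255}, {"tx": 1, "ty": 0, "tz": 1, "spin": 0, "gripper": 255}, {"tx": 0, "ty": 0, "tz": 0, "spin": 0, "gripper": 255}]'

```text
time_s: 8.55
tool_pos: [0.5354, 0.1211, 0.0986]
tool_rot: [-0.0, 0.709, -0.007, 0.705]
force: [-0.4, -0.2, -3.2]
width: 0.0389
```

```bash
python3 - <<'E'
from h import *
s=where(); im,d=optics.snapshot("wrist"); plate(im,d,cam("wrist",s),s["tool_pos"])
E
```

```text
t 8.55 tcp [0.5354 0.1211 0.0986] ax [-0.005 -0.01  -1.   ] y-yaw 1.562 w 0.0389 F [-0.4 -0.2 -3.2] q [ 0.11  0.12 -0.04  1.42 -0.01  0.12]
plate n 36594 slope x,y [-0.132  0.002] top z at tcp 0.0723 rect ((513.8385620117188, 121.98358917236328), (110.62664794921875, 155.44703674316406), 89.23145294189453) x range 0.4358 0.5916
```

step_arm --commands '[{"tx": -5, "ty": 0, "tz": -2, "spin": 0, "gripper": 255}, {"tx": -1, "ty": 0, "tz": -4, "spin": 0, "gripper": 255}, {"tx": 0, "ty": 0, "tz": -4, "spin": 0, "gripper": 255}, {"tx": 0, "ty": 0, "tz": -3, "spin": 0, "gripper": 255}, {"tx": 0, "ty": 0, "tz": -3, "spin": 0, "gripper": 255}, {"tx": 0, "ty": 0, "tz": 0, "spin": 0, "gripper": 255}]'

```text
time_s: 9.2
tool_pos: [0.5269, 0.1212, 0.0814]
tool_rot: [-0.001, 0.71, -0.007, 0.704]
force: [0.3, -0.2, -0.8]
width: 0.0387
```

```bash
python3 - <<'E'
from h import *
s=where(); im,d=optics.snapshot("wrist"); plate(im,d,cam("wrist",s),s["tool_pos"])
E
```

```text
t 9.2 tcp [0.5269 0.1212 0.0814] ax [-0.008 -0.01  -1.   ] y-yaw 1.562 w 0.0387 F [ 0.3 -0.2 -0.8] q [ 0.11  0.11 -0.08  1.39 -0.01  0.12]
plate n 36036 slope x,y [-0.042  0.001] top z at tcp 0.0557 rect ((517.3343505859375, 122.16020202636719), (110.29066467285156, 169.2310028076172), 89.39624786376953) x range 0.4323 0.6022
```

step_arm --commands '[{"tx": 0, "ty": 0, "tz": -2, "spin": 0, "gripper": 255}, {"tx": 0, "ty": 0, "tz": -2, "spin": 0, "gripper": 255}, {"tx": 0, "ty": 0, "tz": -1, "spin": 0, "gripper": 255}, {"tx": 0, "ty": 0, "tz": 0, "spin": 0, "gripper": 255}, {"tx": -4, "ty": 0, "tz": 0, "spin": 0, "gripper": 255}, {"tx": -5, "ty": 0, "tz": 0, "spin": 0, "gripper": 255}, {"tx": -5, "ty": 0, "tz": 0, "spin": 0, "gripper": 255}, {"tx": -2, "ty": 0, "tz": 0, "spin": 0, "gripper": 255}, {"tx": 0, "ty": 0, "tz": 0, "spin": 0, "gripper": 255}]'

```text
time_s: 10.15
tool_pos: [0.5128, 0.1212, 0.0778]
tool_rot: [-0.0, 0.707, -0.007, 0.707]
force: [0.4, -0.5, -2.8]
width: 0.0385
```

```bash
cat > chk.py <<'E'
from h import *
s=where(); im,d=optics.snapshot("wrist"); c=cam("wrist",s); plate(im,d,c,s["tool_pos"],.16)
P=cloud(c,d,np.ones(d.shape,bool)); b=np.array([.5055,.1225])
# handle top, z .111
t=P[(abs(P[:,2]-.111)<.006)&(np.hypot(*(P[:,:2]-b).T)<.035)]
if len(t)>20: print("handle",len(t),cv2.minAreaRect(t[:,:2].astype(np.float32)*1000),t[:,2].mean())
hsv=cv2.cvtColor(im,cv2.COLOR_BGR2HSV); m=(hsv[...,0]>=5)&(hsv[...,0]<=20)&(hsv[...,1]>120)
L=cloud(c,d,m); L=L[(abs(L[:,2]-.079)<.008)]
for k in (L[:,0]<b[0],L[:,0]>b[0]): 
    if k.sum()>30: print("lip x",np.percentile(L[k][:,0],[.5,99.5]).round(4),"y",np.percentile(L[k][:,1],[.5,99.5]).round(4))
E
python3 chk.py
```

```text
t 10.15 tcp [0.5128 0.1212 0.0778] ax [-0.   -0.01 -1.  ] y-yaw 1.562 w 0.0385 F [ 0.4 -0.5 -2.8] q [ 0.11  0.07 -0.14  1.37 -0.01  0.12]
plate n 35991 slope x,y [0.    0.001] top z at tcp 0.0522 rect ((511.8487548828125, 121.90638732910156), (110.16889953613281, 177.69923400878906), 89.23960876464844) x range 0.4224 0.6012
handle 3751 ((511.869384765625, 122.11610412597656), (64.90699005126953, 23.06290054321289), 89.2209243774414) 0.111686871947562
lip x [0.3893 0.4249] y [0.0593 0.1859]
lip x [0.5836 0.597 ] y [0.0872 0.1544]
```

step_arm --commands '[{"tx": -4, "ty": 0, "tz": 0, "spin": 0, "gripper": 255}, {"tx": -2, "ty": 0, "tz": 0, "spin": 0, "gripper": 255}, {"tx": 0, "ty": 0, "tz": -2, "spin": 0, "gripper": 255}, {"tx": 0, "ty": 0, "tz": 0, "spin": 0, "gripper": 255}]'

```text
time_s: 10.6
tool_pos: [0.5069, 0.1213, 0.0783]
tool_rot: [-0.0, 0.706, -0.007, 0.708]
force: [0.6, 0.7, -3.1]
width: 0.0388
```

```bash
python3 chk.py; python3 - <<'E'
from h import *
im,d=optics.snapshot("top"); cv2.imwrite("pics/t4.png",cv2.resize(im[225:340,235:320],None,fx=5,fy=5,interpolation=2))
E
```

```text
t 10.6 tcp [0.5069 0.1213 0.0783] ax [ 0.002 -0.01  -1.   ] y-yaw 1.562 w 0.0388 F [ 0.6  0.7 -3.1] q [ 0.11  0.05 -0.15  1.37 -0.01  0.12]
plate n 32833 slope x,y [-0.006  0.001] top z at tcp 0.0527 rect ((509.2770080566406, 121.97698974609375), (110.22408294677734, 170.42930603027344), 89.19329833984375) x range 0.4234 0.5946
handle 3734 ((505.8035888671875, 121.87376403808594), (64.82188415527344, 22.843475341796875), 89.47538757324219) 0.11201436502369243
lip x [0.3895 0.4249] y [0.0634 0.186 ]
lip x [0.5835 0.5922] y [0.087  0.1544]
```

View pics/t4.png

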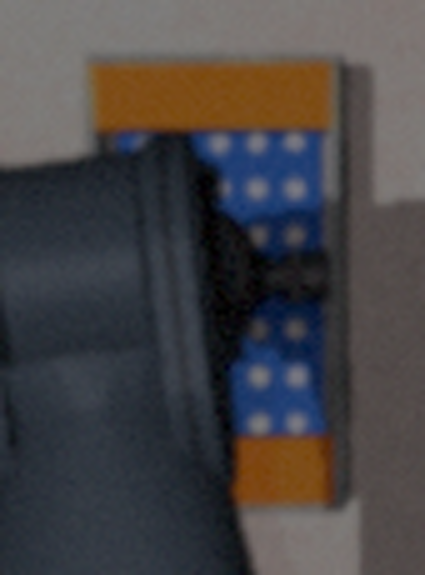

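step_arm --commands '[{"tx": 0, "ty": 0, "tz": -3, "spin": 0, "gripper": 255}, {"tx": 0, "ty": 0, "tz": -2, "spin": 0, "gripper": 255}, {"tx": 0, "ty": 0, "tz": 0, "spin": 0, "gripper": 255}]'

```text
time_s: 11.0
tool_pos: [0.5067, 0.1212, 0.078]
tool_rot: [-0.001, 0.706, -0.007, 0.708]
force: [0.3, 0.3, -2.7]
width: 0.0387
```

```bash
python3 chk.py
```

```text
t 11.0 tcp [0.5067 0.1212 0.078 ] ax [ 0.003 -0.01  -1.   ] y-yaw 1.562 w 0.0387 F [ 0.3  0.3 -2.7] q [ 0.11  0.05 -0.16  1.37 -0.01  0.12]
plate n 32779 slope x,y [-0.003  0.   ] top z at tcp 0.0525 rect ((509.4429931640625, 122.06466674804688), (110.20166778564453, 171.2008056640625), 89.35910034179688) x range 0.4233 0.5948
handle 3751 ((505.7979431152344, 122.47189331054688), (64.91276550292969, 23.294593811035156), 89.61982727050781) 0.11188147623219045
lip x [0.3886 0.4248] y [0.0596 0.1901]
lip x [0.5834 0.5917] y [0.0871 0.1546]
```

step_arm --commands '[{"tx": 0, "ty": 0, "tz": -4, "spin": 0, "gripper": 255}, {"tx": 0, "ty": 0, "tz": -4, "spin": 0, "gripper": 255}, {"tx": 0, "ty": 0, "tz": -3, "spin": 0, "gripper": 255}]'

```text
time_s: 11.35
tool_pos: [0.5067, 0.1213, 0.0776]
tool_rot: [-0.001, 0.705, -0.007, 0.71]
force: [-5.3, -0.9, 9.7]
width: 0.0389
```

```bash
python3 chk.py
```

```text
t 11.35 tcp [0.5067 0.1213 0.0776] ax [ 0.007 -0.01  -1.   ] y-yaw 1.562 w 0.0389 F [-5.3 -0.9  9.7] q [ 0.11  0.04 -0.16  1.36 -0.01  0.12]
plate n 32839 slope x,y [0.    0.001] top z at tcp 0.0522 rect ((509.3233642578125, 121.99655151367188), (110.44461059570312, 170.80828857421875), 89.38491821289062) x range 0.4234 0.5947
handle 3747 ((505.34796142578125, 121.9954833984375), (23.111156463623047, 65.26495361328125), 0.004818975459784269) 0.11166488398434327
lip x [0.3884 0.4247] y [0.0588 0.1864]
lip x [0.5834 0.5915] y [0.087  0.1546]
```

Firm contact on the ledges (10 N), level, centred. Release and rise.

step_arm --commands '[{"tx": 0, "ty": 0, "tz": 0, "spin": 0, "gripper": 255}, {"tx": 0, "ty": 0, "tz": 0, "spin": 0, "gripper": 70}, {"tx": 0, "ty": 0, "tz": 0, "spin": 0, "gripper": 70}, {"tx": 0, "ty": 0, "tz": 0, "spin": 0, "gripper": 70}, {"tx": 0, "ty": 0, "tz": 0, "spin": 0, "gripper": 70}, {"tx": 0, "ty": 0, "tz": 10, "spin": 0, "gripper": 70}, {"tx": 0, "ty": 0, "tz": 25, "spin": 0, "gripper": 70}, {"tx": 0, "ty": 0, "tz": 40, "spin": 0, "gripper": 70}, {"tx": 0, "ty": 0, "tz": 40, "spin": 0, "gripper": 70}, {"tx": 0, "ty": 0, "tz": 30, "spin": 0, "gripper": 0}, {"tx": 0, "ty": 0, "tz": 10, "spin": 0, "gripper": 0}, {"tx": 0, "ty": 0, "tz": 0, "spin": 0, "gripper": 0}]'

```text
time_s: 12.6
tool_pos: [0.5033, 0.1211, 0.2367]
tool_rot: [-0.001, 0.706, -0.007, 0.708]
force: [-0.4, -0.7, 0.2]
width: 0.0855
```

```bash
python3 chk.py; python3 - <<'E'
from h import *
s=read_state()
im,d=optics.snapshot("wrist"); cv2.imwrite("pics/w5.png",im)
E
```

```text
t 12.6 tcp [0.5033 0.1211 0.2367] ax [ 0.002 -0.01  -1.   ] y-yaw 1.562 w 0.0855 F [-0.4 -0.7  0.2] q [ 0.11  0.04  0.15  1.68 -0.01  0.12]Traceback (most recent call last):
  File "chk.py", line 2, in <module>
    s=where(); im,d=optics.snapshot("wrist"); c=cam("wrist",s); plate(im,d,c,s["tool_pos"],.16)
                                                                ~~~~~^^^^^^^^^^^^^^^^^^^^^^^^^^
  File "h.py", line 31, in plate
    print("plate n",len(P),"slope x,y",x[:2].round(3),"top z at tcp",x[2].round(4),"rect",r,"x range",P[:,0].min().round(4),P[:,0].max().round(4))
                                                                                                      ~~~~~~~~~~^^
    return umr_minimum(a, axis, None, out, keepdims, initial, where)
ValueError: zero-size array to reduction operation minimum which has no identity
```

View pics/w5.png

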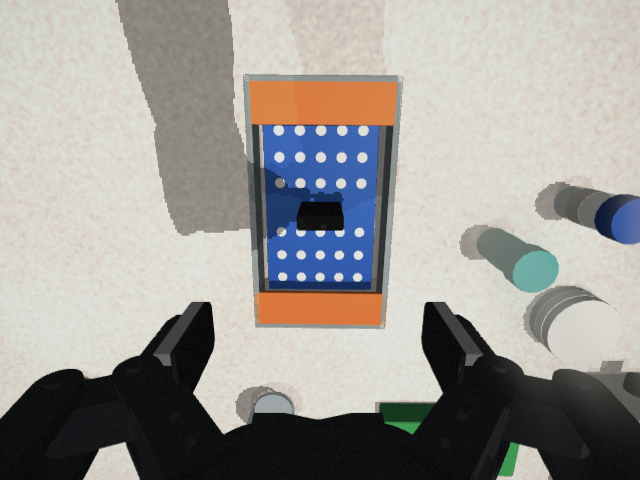

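Plate is flat under both lips, handle at (320,214); jar at right (625,218). Numeric check of the fit and of the jar from this unobstructed view.

```bash
sed -i 's/P\[:,2\]>tcp\[2\]-.1)/P[:,2]>tcp[2]-.1-max(0,tcp[2]-.1))/' h.py; cat >> chk.py <<'E'
j=(hsv[...,0]>95)&(hsv[...,0]<130)&(hsv[...,1]>100)
J=cloud(c,d,j); J=J[(J[:,1]>.3)&(J[:,2]>.085)]
if len(J)>20: print("jar top",J.mean(0).round(4),cv2.minEnclosingCircle(J[:,:2].astype(np.float32)*1000))
E
python3 chk.py
```

```text
t 12.7 tcp [0.5023 0.1209 0.2343] ax [-0.002 -0.011 -1.   ] y-yaw 1.562 w 0.0856 F [ 0.4 -0.7 -0.7] q [ 0.11  0.04  0.15  1.68 -0.01  0.12]
plate n 14192 slope x,y [-0.     0.001] top z at tcp 0.0522 rect ((509.5194091796875, 121.90623474121094), (109.98084259033203, 169.6154327392578), 89.12004852294922) x range 0.424 0.5948
handle 824 ((504.0755615234375, 121.99504852294922), (39.26284408569336, 14.458963394165039), 89.91305541992188) 0.11159742032901737
lip x [0.3892 0.4249] y [0.0607 0.1859]
lip x [0.584  0.6201] y [0.0601 0.1828]
jar top [0.5113 0.3956 0.0908] ((510.41168212890625, 402.80078125), 20.890586853027344)
```

Fit: handle centre (504.1,122.0), basin centre (504.5,122.5), plate level. Now the jar at (511,402).

step_arm --commands '[{"tx": 1, "ty": 25, "tz": 0, "spin": 0, "gripper": 0}, {"tx": 1, "ty": 40, "tz": 0, "spin": 0, "gripper": 0}, {"tx": 1, "ty": 40, "tz": 0, "spin": 0, "gripper": 0}, {"tx": 1, "ty": 40, "tz": 0, "spin": 0, "gripper": 0}, {"tx": 1, "ty": 40, "tz": 0, "spin": 0, "gripper": 0}, {"tx": 1, "ty": 40, "tz": 0, "spin": 0, "gripper": 0}, {"tx": 1, "ty": 40, "tz": 0, "spin": 0, "gripper": 0}, {"tx": 1, "ty": 15, "tz": 0, "spin": 0, "gripper": 0}, {"tx": 0, "ty": 0, "tz": -15, "spin": 0, "gripper": 0}, {"tx": 0, "ty": 0, "tz": -25, "spin": 0, "gripper": 0}, {"tx": 0, "ty": 0, "tz": -20, "spin": 0, "gripper": 0}, {"tx": 0, "ty": 0, "tz": 0, "spin": 0, "gripper": 0}]'

```text
time_s: 13.95
tool_pos: [0.4948, 0.4063, 0.1362]
tool_rot: [-0.009, 0.725, -0.016, 0.689]
force: [-0.5, -0.6, 0.5]
width: 0.0854
```

```bash
cat > jar.py <<'E'
from h import *
s=where(); im,d=optics.snapshot("wrist"); c=cam("wrist",s)
hsv=cv2.cvtColor(im,cv2.COLOR_BGR2HSV); j=(hsv[...,0]>98)&(hsv[...,0]<130)&(hsv[...,1]>100)
J=cloud(c,d,j); J=J[np.hypot(J[:,0]-s["tool_pos"][0],J[:,1]-s["tool_pos"][1])<.06]; J=J[J[:,2]>np.percentile(J[:,2],90)-.006]
print("jar top",len(J),J.mean(0).round(4),cv2.minEnclosingCircle(J[:,:2].astype(np.float32)*1000))
E
python3 jar.py
```

```text
t 13.95 tcp [0.4948 0.4063 0.1362] ax [-0.051 -0.036 -0.998] y-yaw 1.562 w 0.0854 F [-0.5 -0.6  0.5] q [ 0.58  0.43  0.41  1.61 -0.    0.59]
jar top 781 [0.485  0.3982 0.2521] ((484.58355712890625, 396.37347412109375), 49.44566345214844)
```

step_arm --commands '[{"tx": 0, "ty": 0, "tz": 0, "spin": 0, "gripper": 0}]'

```text
time_s: 14.1
tool_pos: [0.4949, 0.4062, 0.1373]
tool_rot: [-0.009, 0.725, -0.016, 0.689]
force: [0.2, 0.1, 0.4]
width: 0.0853
```

```bash
sed -i 's/; J=J\[J\[:,2\]>np.*$/; J=J[(J[:,2]>.084)\&(J[:,2]<.098)]/' jar.py; python3 jar.py
```

```text
t 14.1 tcp [0.4949 0.4062 0.1373] ax [-0.051 -0.036 -0.998] y-yaw 1.562 w 0.0853 F [0.2 0.1 0.4] q [ 0.58  0.43  0.41  1.62 -0.    0.59]
jar top 3295 [0.5083 0.4057 0.0909] ((509.6582336425781, 405.462158203125), 21.750520706176758)
```

Tool has picked up a 3.5° lean (radial). Try to work it out with a quick pull-back and slow re-extension before grasping.

step_arm --commands '[{"tx": -31, "ty": -26, "tz": 0, "spin": 0, "gripper": 0}, {"tx": -31, "ty": -26, "tz": 0, "spin": 0, "gripper": 0}, {"tx": -31, "ty": -26, "tz": 0, "spin": 0, "gripper": 0}, {"tx": 0, "ty": 0, "tz": 0, "spin": 0, "gripper": 0}]'

```text
time_s: 14.55
tool_pos: [0.3991, 0.3249, 0.1327]
tool_rot: [-0.01, 0.727, -0.018, 0.687]
force: [0.4, 0.0, -0.2]
width: 0.0856
```

```bash
python3 -c "
from h import *
where()"
```

```text
t 14.55 tcp [0.3991 0.3249 0.1327] ax [-0.057 -0.04  -0.998] y-yaw 1.561 w 0.0856 F [ 0.4  0.  -0.2] q [ 0.56  0.1   0.01  1.55 -0.    0.57]
```

step_arm --commands '[{"tx": 6, "ty": 5, "tz": 0, "spin": 0, "gripper": 0}, {"tx": 6, "ty": 5, "tz": 0, "spin": 0, "gripper": 0}, {"tx": 6, "ty": 5, "tz": 0, "spin": 0, "gripper": 0}, {"tx": 6, "ty": 5, "tz": 0, "spin": 0, "gripper": 0}, {"tx": 6, "ty": 5, "tz": 0, "spin": 0, "gripper": 0}, {"tx": 6, "ty": 5, "tz": 0, "spin": 0, "gripper": 0}, {"tx": 0, "ty": 0, "tz": 0, "spin": 0, "gripper": 0}]'

```text
time_s: 15.25
tool_pos: [0.4451, 0.3617, 0.1376]
tool_rot: [-0.007, 0.723, -0.016, 0.691]
force: [0.2, -0.2, 0.1]
width: 0.0854
```

```bash
python3 -c "
from h import *
where()"
```

```text
t 15.25 tcp [0.4451 0.3617 0.1376] ax [-0.046 -0.032 -0.998] y-yaw 1.56 w 0.0854 F [ 0.2 -0.2  0.1] q [ 0.57  0.24  0.17  1.56 -0.    0.58]
```

step_arm --commands '[{"tx": 6, "ty": 4, "tz": 0, "spin": 0, "gripper": 0}, {"tx": 6, "ty": 4, "tz": 0, "spin": 0, "gripper": 0}, {"tx": 6, "ty": 4, "tz": 0, "spin": 0, "gripper": 0}, {"tx": 6, "ty": 4, "tz": 0, "spin": 0, "gripper": 0}, {"tx": 6, "ty": 4, "tz": 0, "spin": 0, "gripper": 0}, {"tx": 6, "ty": 4, "tz": 0, "spin": 0, "gripper": 0}, {"tx": 6, "ty": 4, "tz": 0, "spin": 0, "gripper": 0}, {"tx": 4, "ty": 3, "tz": 0, "spin": 0, "gripper": 0}, {"tx": 0, "ty": 0, "tz": 0, "spin": 0, "gripper": 0}]'

```text
time_s: 16.15
tool_pos: [0.4951, 0.3953, 0.1366]
tool_rot: [-0.008, 0.723, -0.016, 0.69]
force: [-0.6, 0.1, 0.6]
width: 0.085
```

```bash
python3 jar.py
```

```text
t 16.15 tcp [0.4951 0.3953 0.1366] ax [-0.047 -0.033 -0.998] y-yaw 1.559 w 0.085 F [-0.6  0.1  0.6] q [ 0.57  0.4   0.38  1.6  -0.    0.58]
jar top 3327 [0.5083 0.4055 0.0909] ((509.5538635253906, 405.522216796875), 21.675168991088867)
```

step_arm --commands '[{"tx": 5, "ty": 3, "tz": 0, "spin": 0, "gripper": 0}, {"tx": 5, "ty": 3, "tz": 0, "spin": 0, "gripper": 0}, {"tx": 5, "ty": 2, "tz": 0, "spin": 0, "gripper": 0}, {"tx": 0, "ty": 0, "tz": -6, "spin": 0, "gripper": 0}, {"tx": 0, "ty": 0, "tz": -6, "spin": 0, "gripper": 0}, {"tx": 0, "ty": 0, "tz": -6, "spin": 0, "gripper": 0}, {"tx": 0, "ty": 0, "tz": -6, "spin": 0, "gripper": 0}, {"tx": 0, "ty": 0, "tz": -6, "spin": 0, "gripper": 0}, {"tx": 0, "ty": 0, "tz": 0, "spin": 0, "gripper": 0}]'

```text
time_s: 17.1
tool_pos: [0.5098, 0.403, 0.1032]
tool_rot: [-0.008, 0.724, -0.017, 0.689]
force: [-0.3, -0.1, -0.7]
width: 0.0855
```

```bash
python3 jar.py
```

```text
t 17.1 tcp [0.5098 0.403  0.1032] ax [-0.049 -0.035 -0.998] y-yaw 1.56 w 0.0855 F [-0.3 -0.1 -0.7] q [ 0.57  0.45  0.38  1.55 -0.    0.58]
jar top 4634 [0.5083 0.4057 0.091 ] ((509.4844665527344, 405.69512939453125), 21.75105094909668)
```

step_arm --commands '[{"tx": 0, "ty": 1, "tz": -8, "spin": 0, "gripper": 0}, {"tx": 0, "ty": 1, "tz": -8, "spin": 0, "gripper": 0}, {"tx": 0, "ty": 0, "tz": -8, "spin": 0, "gripper": 0}, {"tx": 0, "ty": 0, "tz": -8, "spin": 0, "gripper": 0}, {"tx": 0, "ty": 0, "tz": -6, "spin": 0, "gripper": 0}, {"tx": 0, "ty": 0, "tz": 0, "spin": 0, "gripper": 0}]'

```text
time_s: 17.75
tool_pos: [0.5098, 0.4053, 0.0624]
tool_rot: [-0.008, 0.724, -0.016, 0.69]
force: [-0.0, 0.1, -0.4]
width: 0.0858
```

```bash
python3 jar.py
```

```text
t 17.75 tcp [0.5098 0.4053 0.0624] ax [-0.049 -0.034 -0.998] y-yaw 1.56 w 0.0858 F [-0.   0.1 -0.4] q [ 0.57  0.46  0.31  1.48 -0.    0.58]
jar top 7128 [0.5079 0.4058 0.0909] ((509.63641357421875, 405.4410095214844), 21.86004638671875)
```

Well centred. Grip.

step_arm --commands '[{"tx": 0, "ty": 0, "tz": -2, "spin": 0, "gripper": 0}, {"tx": 0, "ty": 0, "tz": 0, "spin": 0, "gripper": 255}, {"tx": 0, "ty": 0, "tz": 0, "spin": 0, "gripper": 255}, {"tx": 0, "ty": 0, "tz": 0, "spin": 0, "gripper": 255}, {"tx": 0, "ty": 0, "tz": 0, "spin": 0, "gripper": 255}, {"tx": 0, "ty": 0, "tz": 0, "spin": 0, "gripper": 255}, {"tx": 0, "ty": 0, "tz": 0, "spin": 0, "gripper": 255}, {"tx": 0, "ty": 0, "tz": 8, "spin": 0, "gripper": 255}, {"tx": 0, "ty": 0, "tz": 8, "spin": 0, "gripper": 255}, {"tx": 0, "ty": 0, "tz": 10, "spin": 0, "gripper": 255}, {"tx": 0, "ty": 0, "tz": 0, "spin": 0, "gripper": 255}]' --force 30

```text
time_s: 18.9
tool_pos: [0.515, 0.4099, 0.0986]
tool_rot: [-0.004, 0.719, -0.012, 0.695]
force: [0.3, 0.5, 0.5]
width: -0.0001
```

```bash
python3 jar.py; python3 - <<'E'
from h import *
im,d=optics.snapshot("side"); cv2.imwrite("pics/s6.png",cv2.resize(im[290:430,270:450],None,fx=4,fy=4,interpolation=2))
E
```

```text
t 18.9 tcp [0.515  0.4099 0.0986] ax [-0.034 -0.023 -0.999] y-yaw 1.56 w -0.0001 F [0.3 0.5 0.5] q [ 0.57  0.45  0.37  1.53 -0.    0.58]
jar top 4677 [0.5035 0.4083 0.0917] ((505.88946533203125, 408.42413330078125), 21.62669563293457)
```

View pics/s6.png

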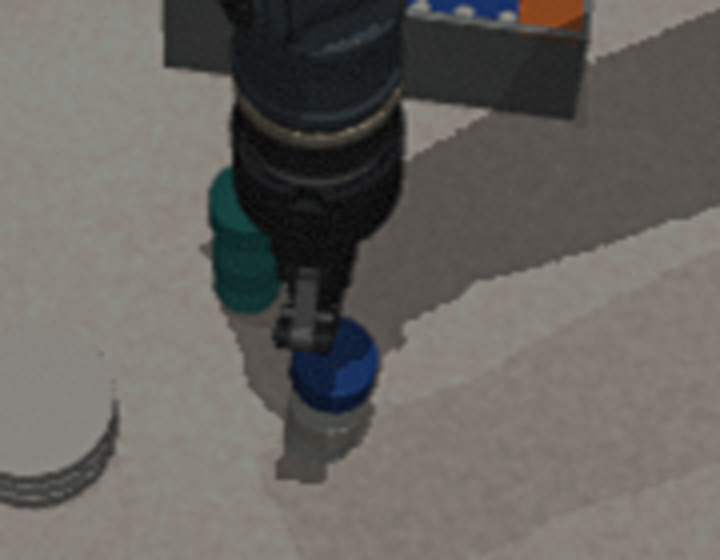

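The grip slid off the cap: fingers shut above it, jar still standing upright at (506,408). I held too high (the tool creeps up about 4 mm while closing). Rise, reopen, and go lower.

step_arm --commands '[{"tx": 0, "ty": 0, "tz": 15, "spin": 0, "gripper": 255}, {"tx": 0, "ty": 0, "tz": 20, "spin": 0, "gripper": 255}, {"tx": -5, "ty": 0, "tz": 10, "spin": 0, "gripper": 0}, {"tx": -5, "ty": 0, "tz": 0, "spin": 0, "gripper": 0}, {"tx": 0, "ty": 0, "tz": 0, "spin": 0, "gripper": 0}, {"tx": 0, "ty": 0, "tz": 0, "spin": 0, "gripper": 0}, {"tx": 0, "ty": 0, "tz": 0, "spin": 0, "gripper": 0}, {"tx": 0, "ty": 0, "tz": 0, "spin": 0, "gripper": 0}]'

```text
time_s: 19.8
tool_pos: [0.5009, 0.4081, 0.1407]
tool_rot: [-0.006, 0.722, -0.014, 0.692]
force: [0.7, 0.4, 0.3]
width: 0.0847
```

```bash
python3 jar.py
```

```text
t 19.8 tcp [0.5009 0.4081 0.1407] ax [-0.043 -0.028 -0.999] y-yaw 1.56 w 0.0847 F [0.7 0.4 0.3] q [0.58 0.43 0.42 1.61 0.   0.59]
jar top 3231 [0.5084 0.4057 0.091 ] ((509.51153564453125, 405.494140625), 21.50528907775879)
```

step_arm --commands '[{"tx": 4, "ty": -1, "tz": -5, "spin": 0, "gripper": 0}, {"tx": 3, "ty": -1, "tz": -10, "spin": 0, "gripper": 0}, {"tx": 0, "ty": 0, "tz": -15, "spin": 0, "gripper": 0}, {"tx": 0, "ty": 0, "tz": -15, "spin": 0, "gripper": 0}, {"tx": 0, "ty": 0, "tz": -12, "spin": 0, "gripper": 0}, {"tx": 0, "ty": 0, "tz": -10, "spin": 0, "gripper": 0}, {"tx": 0, "ty": 0, "tz": -8, "spin": 0, "gripper": 0}, {"tx": 0, "ty": 0, "tz": -6, "spin": 0, "gripper": 0}, {"tx": 0, "ty": 0, "tz": 0, "spin": 0, "gripper": 0}]'

```text
time_s: 20.75
tool_pos: [0.5084, 0.4039, 0.0498]
tool_rot: [-0.007, 0.723, -0.016, 0.69]
force: [-0.6, -0.4, -0.2]
width: 0.0855
```

```bash
python3 jar.py
```

```text
t 20.75 tcp [0.5084 0.4039 0.0498] ax [-0.047 -0.031 -0.998] y-yaw 1.559 w 0.0855 F [-0.6 -0.4 -0.2] q [ 0.57  0.46  0.28  1.45 -0.    0.58]
jar top 8330 [0.5076 0.4055 0.0909] ((508.0770568847656, 406.28265380859375), 44.39101791381836)
```

step_arm --commands '[{"tx": 0, "ty": 1, "tz": -6, "spin": 0, "gripper": 0}, {"tx": 0, "ty": 1, "tz": -6, "spin": 0, "gripper": 0}, {"tx": 0, "ty": 0, "tz": -2, "spin": 0, "gripper": 255}, {"tx": 0, "ty": 0, "tz": -1, "spin": 0, "gripper": 255}, {"tx": 0, "ty": 0, "tz": -1, "spin": 0, "gripper": 255}, {"tx": 0, "ty": 0, "tz": -1, "spin": 0, "gripper": 255}, {"tx": 0, "ty": 0, "tz": -1, "spin": 0, "gripper": 255}, {"tx": 0, "ty": 0, "tz": 0, "spin": 0, "gripper": 255}]' --force 30

```text
time_s: 21.6
tool_pos: [0.5107, 0.4074, 0.0362]
tool_rot: [-0.005, 0.721, -0.014, 0.693]
force: [-0.5, -0.5, -0.0]
width: 0.0429
```

```bash
python3 jar.py
```

```text
t 21.6 tcp [0.5107 0.4074 0.0362] ax [-0.04  -0.027 -0.999] y-yaw 1.559 w 0.0429 F [-0.5 -0.5 -0. ] q [ 0.57  0.46  0.26  1.41 -0.    0.58]
jar top 10287 [0.5077 0.4093 0.0915] ((510.4877014160156, 409.08465576171875), 23.373537063598633)
```

step_arm --commands '[{"tx": 0, "ty": 0, "tz": 0, "spin": 0, "gripper": 255}, {"tx": 0, "ty": 0, "tz": 5, "spin": 0, "gripper": 255}, {"tx": 0, "ty": 0, "tz": 8, "spin": 0, "gripper": 255}, {"tx": 0, "ty": 0, "tz": 10, "spin": 0, "gripper": 255}, {"tx": 0, "ty": 0, "tz": 0, "spin": 0, "gripper": 255}]' --force 40

```text
time_s: 22.15
tool_pos: [0.5101, 0.4074, 0.0586]
tool_rot: [-0.006, 0.722, -0.014, 0.692]
force: [-0.4, 0.1, -0.7]
width: 0.0426
```

```bash
python3 - <<'E'
from h import *
s=where(); im,d=optics.snapshot("side"); cv2.imwrite("pics/s7.png",cv2.resize(im[290:430,270:450],None,fx=4,fy=4,interpolation=2))
E
```

```text
t 22.15 tcp [0.5101 0.4074 0.0586] ax [-0.042 -0.028 -0.999] y-yaw 1.559 w 0.0426 F [-0.4  0.1 -0.7] q [ 0.57  0.46  0.29  1.46 -0.    0.58]
```

View pics/s7.png

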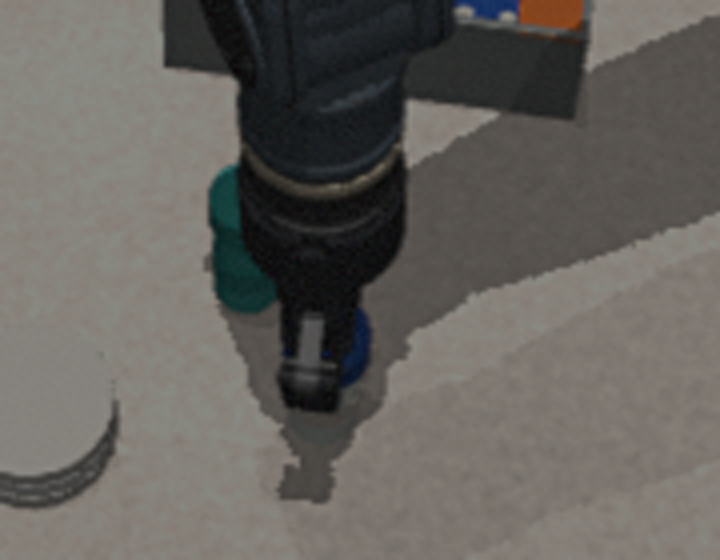

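Jar held and lifted. Turquoise jar is untouched at (240,240). Lift higher and carry.

step_arm --commands '[{"tx": 0, "ty": 0, "tz": 15, "spin": 0, "gripper": 255}, {"tx": 0, "ty": 0, "tz": 25, "spin": 0, "gripper": 255}, {"tx": 0, "ty": 0, "tz": 30, "spin": 0, "gripper": 255}, {"tx": 0, "ty": 0, "tz": 30, "spin": 0, "gripper": 255}, {"tx": -2, "ty": -10, "tz": 10, "spin": 0, "gripper": 255}, {"tx": -4, "ty": -20, "tz": 0, "spin": 0, "gripper": 255}, {"tx": -4, "ty": -20, "tz": 0, "spin": 0, "gripper": 255}, {"tx": -4, "ty": -20, "tz": 0, "spin": 0, "gripper": 255}, {"tx": -4, "ty": -20, "tz": 0, "spin": 0, "gripper": 255}, {"tx": -4, "ty": -20, "tz": 0, "spin": 0, "gripper": 255}, {"tx": -4, "ty": -20, "tz": 0, "spin": 0, "gripper": 255}, {"tx": -4, "ty": -20, "tz": 0, "spin": 0, "gripper": 255}, {"tx": -4, "ty": -20, "tz": 0, "spin": 0, "gripper": 255}, {"tx": -4, "ty": -20, "tz": 0, "spin": 0, "gripper": 255}, {"tx": -4, "ty": -20, "tz": 0, "spin": 0, "gripper": 255}, {"tx": -3, "ty": -20, "tz": 0, "spin": 0, "gripper": 255}, {"tx": 0, "ty": 0, "tz": 0, "spin": 0, "gripper": 255}, {"tx": 0, "ty": 0, "tz": 0, "spin": 0, "gripper": 255}]'

```text
time_s: 24.0
tool_pos: [0.455, 0.1592, 0.171]
tool_rot: [-0.007, 0.724, -0.018, 0.69]
force: [-0.3, 1.0, -2.0]
width: 0.0429
```

```bash
cat > jar2.py <<'E'
from h import *
s=where(); t=s["tool_pos"]; im,d=optics.snapshot("wrist"); c=cam("wrist",s)
hsv=cv2.cvtColor(im,cv2.COLOR_BGR2HSV); j=(hsv[...,0]>98)&(hsv[...,0]<130)&(hsv[...,1]>110)
J=cloud(c,d,j); k=(np.hypot(J[:,0]-t[0],J[:,1]-t[1])<.04)&(J[:,2]>t[2]+.025)&(J[:,2]<t[2]+.07); J=J[k]
z=np.percentile(J[:,2],80); J=J[abs(J[:,2]-z)<.005]
A=np.c_[J[:,:2]-t[:2],np.ones(len(J))]; print("cap top plane slope, z:",np.linalg.lstsq(A,J[:,2],rcond=None)[0].round(4),len(J),cv2.minEnclosingCircle(J[:,:2].astype(np.float32)*1000))
E
python3 jar2.py
```

```text
t 24.0 tcp [0.455  0.1592 0.171 ] ax [-0.048 -0.035 -0.998] y-yaw 1.557 w 0.0429 F [-0.3  1.  -2. ] q [ 0.21 -0.   -0.02  1.61 -0.02  0.23]
cap top plane slope, z: [ 0.0106 -0.0473  0.2267] 10005 ((455.362060546875, 154.64505004882812), 28.785541534423828)
```

step_arm --commands '[{"tx": 2, "ty": -10, "tz": 0, "spin": 0, "gripper": 255}, {"tx": 2, "ty": -12, "tz": 0, "spin": 0, "gripper": 255}, {"tx": 1, "ty": -10, "tz": 0, "spin": 0, "gripper": 255}, {"tx": 0, "ty": -3, "tz": -8, "spin": 0, "gripper": 255}, {"tx": 0, "ty": 0, "tz": -15, "spin": 0, "gripper": 255}, {"tx": 0, "ty": 0, "tz": -12, "spin": 0, "gripper": 255}, {"tx": 0, "ty": 0, "tz": 0, "spin": 0, "gripper": 255}]'

```text
time_s: 24.75
tool_pos: [0.4609, 0.1219, 0.1333]
tool_rot: [-0.008, 0.724, -0.017, 0.69]
force: [-0.4, -0.3, -2.2]
width: 0.0429
```

```bash
python3 jar2.py; python3 - <<'E'
from h import *
im,d=optics.snapshot("side"); c=cam("side"); cv2.imwrite("pics/s8.png",cv2.resize(im[190:330,290:450],None,fx=5,fy=4.2,interpolation=2))
E
```

```text
t 24.75 tcp [0.4609 0.1219 0.1333] ax [-0.048 -0.035 -0.998] y-yaw 1.559 w 0.0429 F [-0.4 -0.3 -2.2] q [ 0.14 -0.02 -0.11  1.53 -0.03  0.15]
cap top plane slope, z: [ 0.0091 -0.0469  0.1889] 10085 ((462.8132019042969, 124.11981964111328), 24.267383575439453)
```

View pics/s8.png

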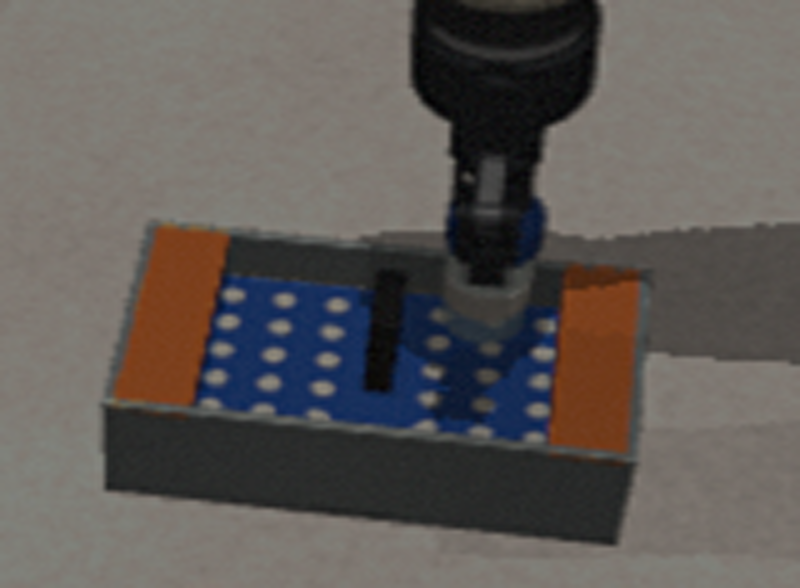

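Jar hangs over the plate between the handle (380,330) and the near lip (565,..). Lower it slowly.

step_arm --commands '[{"tx": 0, "ty": 2, "tz": -8, "spin": 0, "gripper": 255}, {"tx": 0, "ty": 0, "tz": -10, "spin": 0, "gripper": 255}, {"tx": 0, "ty": 0, "tz": -8, "spin": 0, "gripper": 255}, {"tx": 0, "ty": 0, "tz": -6, "spin": 0, "gripper": 255}, {"tx": 0, "ty": 0, "tz": -5, "spin": 0, "gripper": 255}, {"tx": 0, "ty": 0, "tz": -3, "spin": 0, "gripper": 255}, {"tx": 0, "ty": 0, "tz": 0, "spin": 0, "gripper": 255}]'

```text
time_s: 25.55
tool_pos: [0.4623, 0.1251, 0.0926]
tool_rot: [-0.008, 0.722, -0.016, 0.692]
force: [-0.5, -0.5, -0.5]
width: 0.0429
```

```bash
python3 jar2.py
```

```text
t 25.55 tcp [0.4623 0.1251 0.0926] ax [-0.043 -0.034 -0.998] y-yaw 1.56 w 0.0429 F [-0.5 -0.5 -0.5] q [ 0.14 -0.01 -0.18  1.44 -0.03  0.16]
cap top plane slope, z: [ 0.0138 -0.0465  0.1483] 10081 ((464.1123046875, 127.2938003540039), 24.28542137145996)
```

step_arm --commands '[{"tx": 0, "ty": 0, "tz": -3, "spin": 0, "gripper": 255}, {"tx": 0, "ty": 0, "tz": -3, "spin": 0, "gripper": 255}, {"tx": 0, "ty": 0, "tz": -2, "spin": 0, "gripper": 255}]'

```text
time_s: 25.9
tool_pos: [0.4642, 0.1251, 0.087]
tool_rot: [-0.008, 0.72, -0.016, 0.693]
force: [-1.3, -0.9, 10.4]
width: 0.043
```

```bash
python3 jar2.py
```

```text
t 25.9 tcp [0.4642 0.1251 0.087 ] ax [-0.039 -0.034 -0.999] y-yaw 1.56 w 0.043 F [-1.3 -0.9 10.4] q [ 0.14 -0.01 -0.19  1.43 -0.03  0.16]
cap top plane slope, z: [ 0.0087 -0.0459  0.1427] 10064 ((465.7955627441406, 127.11177825927734), 24.298967361450195)
```

step_arm --commands '[{"tx": 0, "ty": 0, "tz": 0, "spin": 0, "gripper": 255}, {"tx": 0, "ty": 0, "tz": 0, "spin": 0, "gripper": 128}, {"tx": 0, "ty": 0, "tz": 0, "spin": 0, "gripper": 120}, {"tx": 0, "ty": 0, "tz": 0, "spin": 0, "gripper": 112}, {"tx": 0, "ty": 0, "tz": 0, "spin": 0, "gripper": 104}, {"tx": 0, "ty": 0, "tz": 0, "spin": 0, "gripper": 90}, {"tx": 0, "ty": 0, "tz": 0, "spin": 0, "gripper": 70}, {"tx": 0, "ty": 0, "tz": 0, "spin": 0, "gripper": 60}]' --force 20

```text
time_s: 26.75
tool_pos: [0.4651, 0.1252, 0.0877]
tool_rot: [-0.008, 0.72, -0.016, 0.694]
force: [-0.5, 0.6, 0.8]
width: 0.0654
```

```bash
python3 jar2.py
```

```text
t 26.75 tcp [0.4651 0.1252 0.0877] ax [-0.036 -0.034 -0.999] y-yaw 1.56 w 0.0654 F [-0.5  0.6  0.8] q [ 0.14 -0.01 -0.19  1.43 -0.03  0.16]
cap top plane slope, z: [ 0.0167 -0.0019  0.142 ] 9835 ((466.593505859375, 126.56718444824219), 34.034305572509766)
```

Jar settled upright. Withdraw upward.

step_arm --commands '[{"tx": 0, "ty": 0, "tz": 6, "spin": 0, "gripper": 60}, {"tx": 0, "ty": 0, "tz": 12, "spin": 0, "gripper": 60}, {"tx": 0, "ty": 0, "tz": 20, "spin": 0, "gripper": 60}, {"tx": 0, "ty": 0, "tz": 30, "spin": 0, "gripper": 60}, {"tx": 0, "ty": 0, "tz": 35, "spin": 0, "gripper": 60}, {"tx": 0, "ty": 0, "tz": 35, "spin": 0, "gripper": 60}, {"tx": 0, "ty": 0, "tz": 20, "spin": 0, "gripper": 60}, {"tx": 0, "ty": 0, "tz": 0, "spin": 0, "gripper": 60}, {"tx": 0, "ty": 0, "tz": 0, "spin": 0, "gripper": 60}]'

```text
time_s: 27.7
tool_pos: [0.4636, 0.1251, 0.2578]
tool_rot: [-0.008, 0.718, -0.016, 0.696]
force: [-0.3, -0.1, -0.6]
width: 0.0655
```

```bash
python3 chk.py; python3 - <<'E'
from h import *
s=read_state(); im,d=optics.snapshot("wrist"); c=cam("wrist",s); cv2.imwrite("pics/w9.png",im)
hsv=cv2.cvtColor(im,cv2.COLOR_BGR2HSV); j=(hsv[...,0]>98)&(hsv[...,0]<130)&(hsv[...,1]>110)
J=cloud(c,d,j); J=J[(abs(J[:,2]-.141)<.006)]; A=np.c_[J[:,:2]-J[:,:2].mean(0),np.ones(len(J))]
print("cap",np.linalg.lstsq(A,J[:,2],rcond=None)[0].round(4),len(J),cv2.minEnclosingCircle(J[:,:2].astype(np.float32)*1000))
E
```

```text
t 27.7 tcp [0.4636 0.1251 0.2578] ax [-0.032 -0.033 -0.999] y-yaw 1.56 w 0.0655 F [-0.3 -0.1 -0.6] q [ 0.14 -0.    0.15  1.76 -0.03  0.16]
plate n 1922 slope x,y [-0.026 -0.   ] top z at tcp 0.0549 rect ((566.5674438476562, 121.07394409179688), (42.953678131103516, 110.29780578613281), 1.3763059377670288) x range 0.5446 0.5887
handle 647 ((503.72930908203125, 121.83006286621094), (38.856258392333984, 13.92842960357666), 89.623779296875) 0.1115270375153244
lip x [0.3888 0.4248] y [0.0589 0.186 ]
lip x [0.5837 0.6206] y [0.0602 0.1831]
cap [ 0.0187 -0.0047  0.142 ] 2107 ((464.49456787109375, 122.90985107421875), 21.854413986206055)
```

View pics/w9.png

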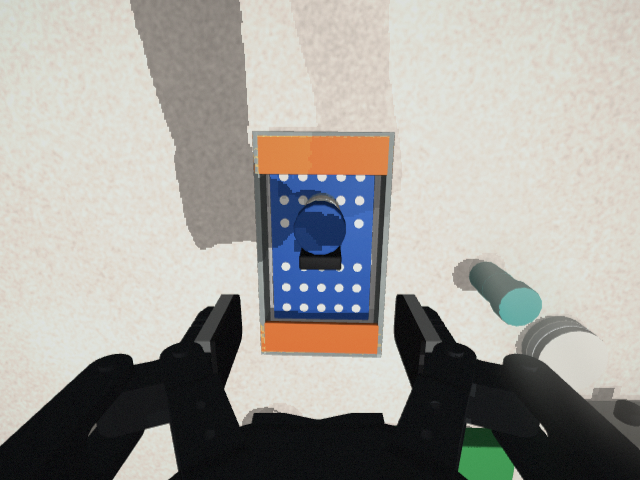

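Everything is in place: jar upright at (320,228), beside the handle at (320,260), plate under both lips. Handing in.

```bash
python3 -c "
from rig import bot
print(bot.sign_off())"
```

```text
the job is handed in; nothing more can be done
None
```

The plate is fitted in the basin, the blue-capped jar stands upright on it beside the handle, and the job is handed in at about 28 s.

**Plate:** I gripped the handle across its 40 mm side, not the suggested 14 mm, because the moves can't tilt the tool and this let the plate pivot in the pads. Pressing it on the near lip tilted it about 0.18 rad. I then slid the far end under its lip, lowered the plate onto the ledges until I felt about 10 N, and let go.
- **Centring:** the handle measures within about 1 mm of the basin's centre, and the plate's slope was 0 after release. Its top read 52 mm against the expected 51 mm.
- **After the jar:** the last plate-slope reading was −0.026. It came from only a strip of the far end (1,900 points); the handle height had not changed.

**Jar:**
- **Grasp:** the first grip slid off the cap, but the jar stayed standing where it was. The second, lower grip held. The jar leaned about 2.7° while carried, because the tool had picked up a slight lean.
- **Placing:** I lowered it until I felt about 10 N of contact. It settled when released, and the final cap slope was under 0.02 rad. It stands 40 mm from the plate's centre on the near side, about 10 mm clear of the handle.

The gripper ended well clear above. I did not move the other glassware or dishes. The last picture shows the turquoise jar and the dishes in place, but I did not measure them, or the red-capped jar, bottle and beaker, again at the end.

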